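Find the full shim canister by weight and stand it in the fixture cup

ROBOT

A 7-joint arm with a two-finger parallel gripper is mounted at the origin on the work surface. World frame = base frame: x ahead of the robot, y to its left, z up, the work surface at z = 0. Lengths are in m, angles in degrees, forces in N, time in s.
With the tool pointing down it reaches from about 0.425 to 0.875 m from the base axis. Payload 4.7 kg.
Tool frame: the origin (TCP) lies at the very end of the fingers, on their centre line; the grasp point (between the pads) lies 19 mm behind it; x points along the fingers, z is the direction in which the jaws open and shut, and the axes are right-handed (so a half turn about x gives the same grasp; the last joint's range is limited). The gripper opens to 87 mm and grips with 3 to 60 N. Pads are 19 mm wide; open, the fingers measure 117 mm over their backs; the gripper's body (75 mm by 190 mm) begins 51 mm behind the grasp point.
Start: joints at [-62.561, 18.392, -4.016, 83.108, 1.295, 78.541, -3.26], TCP at [0.291, 0.581, 0.223] pointing down, gripper open.
Joint ranges: [-163.93, 163.93], [-17.29, 119.83], [-79.2, 71.16], [3.27, 140.29], [-89.18, 269.18], [5.43, 117.66], [-154.24, 154.24]. Speed limits (degrees/s): [147.25, 147.25, 180, 180, 180, 180, 180].

INTERFACE

Orientations are given as [roll, pitch, yaw] about the fixed x, y, z axes, in that order (R = Rz(yaw) Ry(pitch) Rx(roll)).
In Python, from cell import env gives the robot as it stands. The module is installed in compiled form; this text tells all that it offers.
- The arm moves only by the tool drive_tool, never from a script. Its argument "increments" is a list of rows, each a list of 2 entries, a list of its own where there are three numbers: the shift along the tool's x, y, z scaled (see below), then the turn, a rotation vector about the tool's x, y, z scaled (see below). In form: [[[dx, dy, dz], [wx, wy, wz]], ...]. A call has 1 to 10 rows; each row shifts and turns the commanded pose from where the row before left it, along the tool's axes as they then stand; what a row does not reach is not made up. The controller multiplies each number of a shift by 0.04 m and each number of a turn by 120 degrees. A row lasts 1/10 s, in which the tool goes at most 50 mm and 8.59 degrees, less where a joint would pass 70% of its speed; a pose out of reach is approached as far as the arm can. A call with a number of a shift or a turn outside -1 to 1 is refused whole. A call with a gripper value outside its range is refused whole. "hand" is the gripper's target within -1 to 1 (fully open at 1, half-way at 0, shut at -1), set as the call begins (left out, the last holds). The fingers move at their own pace and stop on an object; "squeeze" is the grip in N (left out, the last holds). Time passes only in rows, so rows that do not move let the fingers close. It gives the time, the measured TCP pose, the force and the opening at its end, in the units of the state.
- env.get_obs(): the state, without advancing time (a new reading comes with each control period).
- env.read_camera(name): name is "scene" or "top" or "wrist"; returns a dict with "frame" (384x512x3 uint8, red, green, blue), "fx", "fy", "cx", "cy" (pixels), "distortion" ([k1, k2, p1, p2, k3] as OpenCV has them; the pictures are not rectified), "R" (3x3) and "t" (3): a world point X has camera coordinates R X + t. Camera axes: x right, y down, z forward; pixel columns grow to the right and rows downward; lengths in m; the calibration is good to about 2 mm. A picture is of the moment at which its call begins. There is no depth.
- env.sign_off(): hands the job in, once; it reports no verdict.
The state is a dict: "time_s": time; "qpos": joint angles; "joint_velocities": joint speeds; "effort": joint torques, N m; "tool_pos": TCP position; "tool_rot": TCP orientation; "force": force on the tool from outside, world axes, zero at the start; "wrist_torque": the same for the moment, N m; "grip_width": finger opening in m.
Only numpy, scipy, OpenCV 4.12 (cv2) and the standard library are available. Lean on these libraries where they do the work, as an engineer would, in place of code of your own. Each camera call takes 0.05 s, during which the arm holds its last target.

TASK

One of the three identical closed black canisters is full of steel shims and the other two are empty. Lift them to feel which one is heavy, and stand only the full one upright in the round aluminium cup. Leave the empty ones standing upright where they were: put any you lifted back on its own spot, and tip none over.

Things in the scene. Friction and masses are not known exactly. Their poses are not given: they have to be found in the camera images.
- can_a_mid (a point): One of three identical closed round canisters, black with a brass-coloured lid and foot band, 50 mm in diameter and 80 mm tall, standing upright on the bench at the start; the full one weighs about 0.55 to 0.7 kg, an empty one about 0.16 kg, and any of the three may be the full one. The point is on its axis half-way up, 40 mm above its underside; z up along the axis. Plain stiff walls, can be gripped round the body with up to 50 N.
- can_b_mid (a point): One of three identical closed round canisters, black with a brass-coloured lid and foot band, 50 mm in diameter and 80 mm tall, standing upright on the bench at the start; the full one weighs about 0.55 to 0.7 kg, an empty one about 0.16 kg, and any of the three may be the full one. The point is on its axis half-way up, 40 mm above its underside; z up along the axis. Plain stiff walls, can be gripped round the body with up to 50 N.
- can_c_mid (a point): One of three identical closed round canisters, black with a brass-coloured lid and foot band, 50 mm in diameter and 80 mm tall, standing upright on the bench at the start; the full one weighs about 0.55 to 0.7 kg, an empty one about 0.16 kg, and any of the three may be the full one. The point is on its axis half-way up, 40 mm above its underside; z up along the axis. Plain stiff walls, can be gripped round the body with up to 50 N.
- cup: Shallow round aluminium cup on a 110 x 90 mm plate with four bolts, fixed to the bench: outside diameter 90 mm, inside diameter 80 mm, rim 14 mm above the bench, flat inner floor 6 mm above the bench. Origin: on the cup's axis at bench level; z up.

How it is judged:
By the outcome, as a careful person would: the job done as asked, in the order asked, and still so for the second after the job is handed in, with the robot touching nothing.
It also fails if it takes over 72 s, if anything falls off the work surface, if the arm or the gripper's body presses on something with over 40 N, if the wrist force passes 120 N, or if a joint passes its speed limit or range.

## Working session

There is one attempt and no reset: what is moved stays moved. The work goes in short steps, Python scripts to look and compute and a tool call to move; the robot and the scene stay as the last step left them, time stands still between calls to the robot, and variables do not carry over. Pictures are saved under pics/ and viewed, and the job is handed in when it is done.

Besides the shell and the picture viewer there is one more tool, called as name(argument=value, ...), one argument or row to a line, values as JSON. drive_tool: Moves the arm, as the interface text tells. Shifts and turns lie within -1 to 1; 1 stands for 0.04 m of shift or 120 degrees of turn. Its arguments: {"type":"object","properties":{"increments":{"type":"array"},"hand":{"type":"number"},"squeeze":{"type":"number"}},"required":["increments"]}

```bash
mkdir -p pics
python3 - <<'E'
from cell import env
import cv2,pickle
o=env.get_obs()
print({k:o[k] for k in o})
for n in ["scene","top","wrist"]:
    c=env.read_camera(n); cv2.imwrite(f"pics/{n}0.png",c["frame"][:,:,::-1]); pickle.dump(c,open(n+".pkl","wb"))
    print(n,c["fx"],c["cx"],c["cy"],c["distortion"],c["R"],c["t"])
E
```

```text
{'time_s': 0.0, 'qpos': array([-62.55924799,  18.43912059,  -4.01351805,  83.17465499,
         1.29475842,  78.53996253,  -3.25966557]), 'joint_velocities': array([ 0.04030453, -0.02794543, -0.01401216,  0.08360317,  0.01777346,
        0.05658552,  0.07254714]), 'effort': array([-7.46390360e-04, -4.91277838e+01, -4.04345104e-01, -3.12532496e+01,
       -6.39301445e-02,  4.36713675e-02,  1.77364564e-04]), 'tool_pos': array([0.29119544, 0.58051234, 0.2214627 ]), 'tool_rot': array([-176.781407  ,   89.89130979, -113.4140393 ]), 'force': array([ 0.27328173, -0.59720941,  0.34309438]), 'wrist_torque': array([-0.00804127, -0.02703571,  0.00101268]), 'grip_width': 0.0874017246031641}
scene 445.83374308430626 249.79871717718515 189.7225023017315 [0.0520739 0.        0.        0.        0.       ] [[ 0.64052359  0.76780026  0.01457027]
 [ 0.51696239 -0.41708109 -0.74752475]
 [-0.56787271  0.48633952 -0.66407414]] [-0.3241005  -0.23248296  1.41520486]
top 434.6691941701726 256.049094655714 183.4082011980644 [0.05049508 0.         0.         0.         0.        ] [[ 0.07807903 -0.99694005  0.00376897]
 [-0.97349405 -0.07705687 -0.2153406 ]
 [ 0.21497209  0.01314452 -0.97653173]] [-0.04958895  0.5500399   0.95963073]
wrist 264.37289283519283 256.1581501263757 190.73767586344772 [0.01012005 0.         0.         0.         0.        ] [[ 0.4477029   0.89417868 -0.00256836]
 [ 0.861595   -0.43061678  0.26874385]
 [ 0.23919904 -0.12253029 -0.96320826]] [-0.6492254  -0.03269746  0.39062379]
```

View pics/scene0.png

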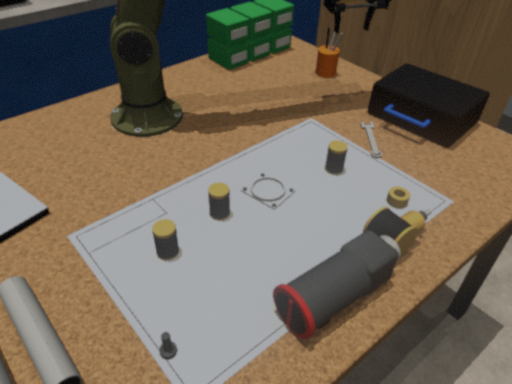

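View pics/top0.png

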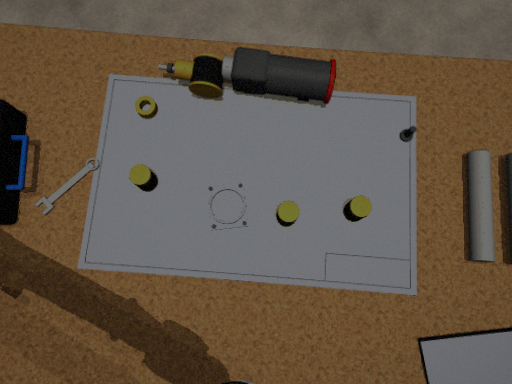

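View pics/wrist0.png

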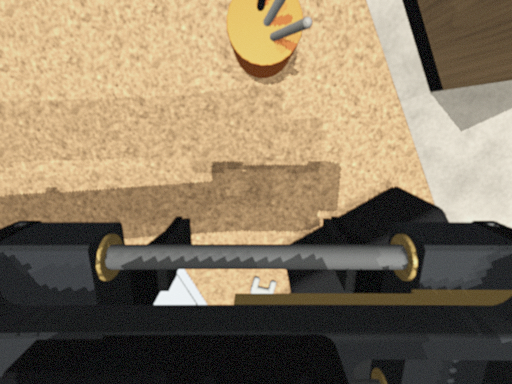

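The top view shows the lids at about (140,175), (288,212) and (361,207), with the cup ring near (228,206). The ring at (146,106) is a distractor.

```bash
cat > h.py <<'E'
import numpy as np,cv2
def ray(c,u,v,z):
    K=np.array([[c["fx"],0,c["cx"]],[0,c["fy"],c["cy"]],[0,0,1]])
    p=cv2.undistortPoints(np.array([[[u,v]]],float),K,np.array(c["distortion"]))[0,0]
    R=np.array(c["R"]);t=np.array(c["t"])
    o=-R.T@t; d=R.T@np.array([p[0],p[1],1]); return (o+d*(z-o[2])/d[2])
def proj(c,X):
    K=np.array([[c["fx"],0,c["cx"]],[0,c["fy"],c["cy"]],[0,0,1]])
    return cv2.projectPoints(np.array(X,float).reshape(-1,1,3),cv2.Rodrigues(np.array(c["R"]))[0],np.array(c["t"]),K,np.array(c["distortion"]))[0][:,0]
def lids(c):
    hsv=cv2.cvtColor(c["frame"],cv2.COLOR_RGB2HSV)
    m=cv2.inRange(hsv,(22,140,70),(35,255,255))
    n,l,s,ce=cv2.connectedComponentsWithStats(m)
    return [(s[i,:5].tolist(),ce[i]) for i in range(1,n) if s[i,4]>100]
E
python3 - <<'E'
from h import *
import pickle
for n in ["top","scene"]:
    c=pickle.load(open(n+".pkl","rb"))
    for s,ce in lids(c): print(n,s,ce.round(1),ray(c,*ce,.08).round(4))
c=pickle.load(open("top.pkl","rb"))
big=cv2.resize(c["frame"][165:245,110:390],None,fx=2.8,fy=2.8,interpolation=cv2.INTER_CUBIC)
big=cv2.resize(c["frame"][170:245,180:270],None,fx=7,fy=7,interpolation=cv2.INTER_CUBIC)
cv2.imwrite("pics/cup.png",big[:,:,::-1])
s=pickle.load(open("scene.pkl","rb"))
cv2.imwrite("pics/cups.png",cv2.resize(s["frame"][160:220,225:310],None,fx=7,fy=7,interpolation=cv2.INTER_CUBIC)[:,:,::-1])
E
```

```text
top [175, 60, 19, 16, 197] [183.7  66.6] [0.8236 0.1914 0.08  ]
top [135, 96, 20, 19, 195] [144.9 105.4] [0.7163 0.272  0.08  ]
top [130, 165, 21, 20, 327] [139.5 174.3] [0.5482 0.2623 0.08  ]
top [350, 196, 22, 21, 348] [360.5 206. ] [ 0.5142 -0.2469  0.08  ]
top [278, 201, 21, 21, 343] [288.  211.2] [ 0.4892 -0.0837  0.08  ]
```

View pics/cup.png

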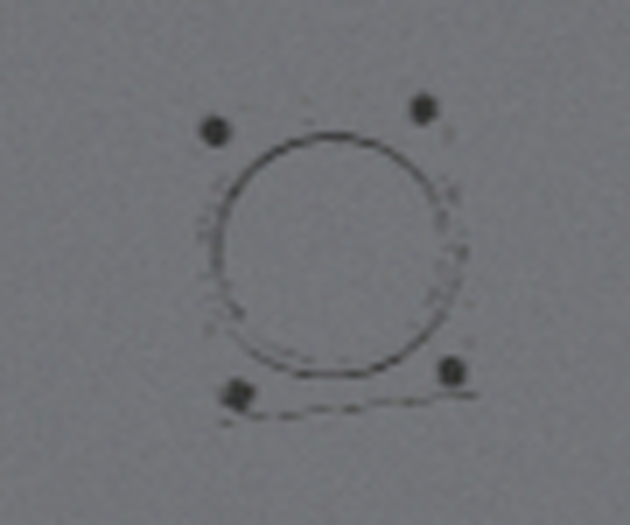

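View pics/cups.png

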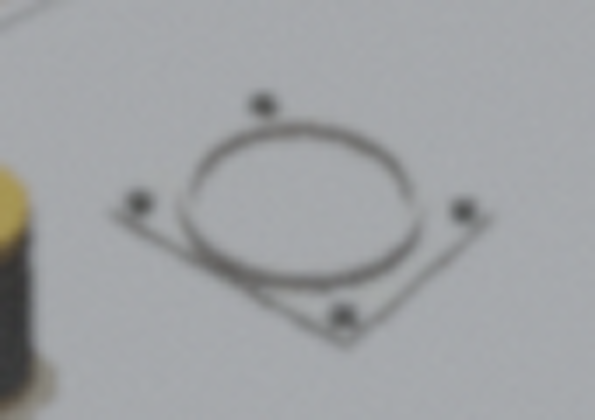

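Run:
```python
from h import *
import pickle
c=pickle.load(open("top.pkl","rb"));s=pickle.load(open("scene.pkl","rb"))
f=lambda x,o:(x+.5)/7-.5+o
for nm,cc,pts,ou,ov in [("top",c,[(215,131),(423,109),(452,371),(238,394)],180,170),("scene",s,[(263,105),(463,211),(343,317),(139,203)],225,160)]:
    P=np.array([ray(cc,f(x,ou),f(y,ov),.008) for x,y in pts]); print(nm,P.round(4).tolist(),P.mean(0).round(4))
    d=P-np.roll(P,1,0); print(np.linalg.norm(d,axis=1).round(4))
print("circ",ray(c,f(338,180),f(254,170),.014),ray(s,f(302,225),f(207,160),.014))
hsv=cv2.cvtColor(s["frame"],cv2.COLOR_RGB2HSV)
for (u,v) in [(165,229),(219,190),(337,147)]:
    print(hsv[v,u])
    m=cv2.inRange(hsv,(18,90,90),(38,255,255)); 
    n,l,st,ce=cv2.connectedComponentsWithStats(m); i=l[v,u]; print(st[i],ce[i],ray(s,*ce[i],.08))
```

```text
top [[0.5426, 0.1057, 0.008], [0.5562, 0.0335, 0.008], [0.4647, 0.0156, 0.008], [0.451, 0.0884, 0.008]] [0.5036 0.0608 0.008 ]
[0.0931 0.0734 0.0932 0.0741]
scene [[0.453, 0.0871, 0.008], [0.5455, 0.1044, 0.008], [0.5597, 0.0319, 0.008], [0.467, 0.0143, 0.008]] [0.5063 0.0594 0.008 ]
[0.0742 0.0941 0.0739 0.0944]
circ [0.50139103 0.05815996 0.014     ] [0.51143214 0.05497201 0.014     ]
[ 23 125 165]
[153 220  22  18 320] [163.540625 228.45    ] [ 0.52090649 -0.251296    0.08      ]
[ 24 127 165]
[209 183  20  15 238] [218.23529412 190.12605042] [ 0.49572887 -0.08859331  0.08      ]
[ 23 126 164]
[329 141  18  12 172] [337.53488372 146.52325581] [0.5542951  0.25803456 0.08      ]
```

```bash
cat >> h.py <<'E'
from scipy.spatial.transform import Rotation as Ro
def plan(o,target,yawdes=None):
    R=Ro.from_euler("xyz",o["tool_rot"],degrees=True).as_matrix()
    d=R.T@(np.array(target)-o["tool_pos"])
    return d/0.04
E
python3 - <<'E'
from h import *
from cell import env
o=env.get_obs()
print(Ro.from_euler("xyz",o["tool_rot"],degrees=True).as_matrix().round(3))
print(o["tool_pos"],plan(o,[.551,.260,.22]))
E
```

```text
[[-0.001 -0.894  0.448]
 [-0.001  0.448  0.894]
 [-1.    -0.    -0.001]]
[0.29121292 0.58066635 0.22171132] [ 0.04950623 -9.39907203 -4.25493496]
```

drive_tool(
  increments=[
    [[0,-0.9,-0.4],[0,0,0]],
    [[0,-0.9,-0.4],[0,0,0]],
    [[0,-0.9,-0.4],[0,0,0]],
    [[0,-0.9,-0.4],[0,0,0]],
    [[0,-0.9,-0.4],[0,0,0]],
    [[0,-0.9,-0.4],[0,0,0]],
    [[0,-0.9,-0.4],[0,0,0]],
    [[0,-0.9,-0.4],[0,0,0]],
    [[0,-0.9,-0.4],[0,0,0]],
    [[0,-0.9,-0.4],[0,0,0]],
  ],
  hand=1,
  squeeze=25,
)

```text
time_s: 1.15
tool_pos: [0.5421, 0.2752, 0.2224]
tool_rot: [131.8, 90.0, -164.9]
force: [0.3, 0.5, 0.9]
grip_width: 0.0872
```

```bash
cat > w.py <<'E'
import sys
from h import *
from cell import env
name=sys.argv[1]; tg=eval(sys.argv[2])
o=env.get_obs(); c=env.read_camera("wrist")
f=c["frame"].copy()
th=np.linspace(0,2*np.pi,60)
for z in (.08,):
    p=proj(c,np.c_[tg[0]+.025*np.cos(th),tg[1]+.025*np.sin(th),0*th+z])
    if '-n' not in sys.argv:
        for q in p: cv2.circle(f,(int(q[0]),int(q[1])),1,(255,0,0),-1) if abs(q).max()<2000 else 0
cv2.imwrite(f"pics/{name}.png",f[:,:,::-1])
print(o["time_s"],o["tool_pos"],o["tool_rot"],o["force"],o["grip_width"],o["qpos"].round(1)); print("plan",plan(o,tg))
for s,ce in lids(c): print(s,ce,ray(c,*ce,.08).round(4))
E
python3 w.py w1 "[.551,.260,.059]"
```

```text
1.15 [0.54213027 0.27524222 0.22237221] [ 131.76977204   89.98477661 -164.85429146] [0.27296736 0.47303341 0.91427407] 0.0872450939229084 [-37.1  13.2   9.1  89.9  -2.1  77.1  35.6]
plan [ 4.08427472 -0.36980446 -0.24055711]
```

View pics/w1.png

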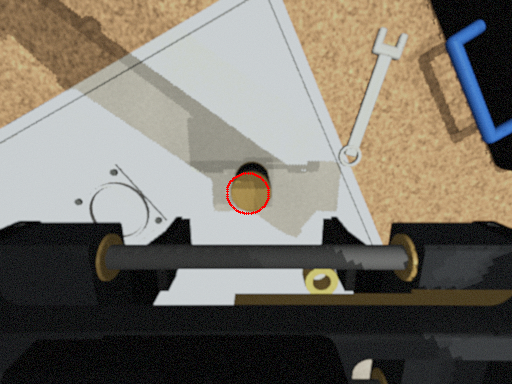

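drive_tool(
  increments=[
    [[0.5,-0.37,-0.24],[0,0,0]],
    [[0.8,0,0],[0,0,0]],
    [[0.8,0,0],[0,0,0]],
    [[0.8,0,0],[0,0,0]],
    [[0.7,0,0],[0,0,0]],
    [[0.6,0,0],[0,0,0]],
    [[0.4,0,0],[0,0,0]],
    [[0.2,0,0],[0,0,0]],
    [[0,0,0],[0,0,0]],
    [[0,0,0],[0,0,0]],
  ],
)

```text
time_s: 2.2
tool_pos: [0.5512, 0.2619, 0.0316]
tool_rot: [-34.1, 89.9, 29.2]
force: [-0.9, 0.2, 0.2]
grip_width: 0.0867
```

```bash
python3 w.py w2 "[.551,.260,.03]"
```

```text
2.2 [0.55118225 0.26187249 0.03162829] [-34.13685299  89.90078079  29.23082976] [-0.90569161  0.24530792  0.19592806] 0.0866547442613399 [-35.2  22.7   8.8 100.9  -4.1  56.6  38.5]
plan [ 0.0406606  -0.01687179 -0.04394635]
```

View pics/w2.png

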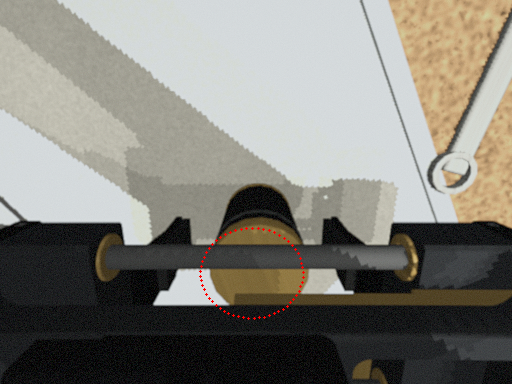

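drive_tool(
  increments=[
    [[0,0,0],[0,0,0]],
    [[0,0,0],[0,0,0]],
    [[0,0,0],[0,0,0]],
    [[0,0,0],[0,0,0]],
    [[0,0,0],[0,0,0]],
    [[0,0,0],[0,0,0]],
    [[0,0,0],[0,0,0]],
    [[0,0,0],[0,0,0]],
  ],
  hand=-1,
  squeeze=35,
)

```text
time_s: 3.05
tool_pos: [0.5508, 0.2623, 0.0309]
tool_rot: [-17.8, 89.9, 45.6]
force: [1.4, 2.1, -0.6]
grip_width: 0.0489
```

drive_tool(
  increments=[
    [[-0.2,0,0],[0,0,0]],
    [[-0.3,0,0],[0,0,0]],
    [[-0.3,0,0],[0,0,0]],
    [[-0.2,0,0],[0,0,0]],
    [[0,0,0],[0,0,0]],
    [[0,0,0],[0,0,0]],
    [[0,0,0],[0,0,0]],
    [[0,0,0],[0,0,0]],
    [[0,0,0],[0,0,0]],
    [[0,0,0],[0,0,0]],
  ],
)

```text
time_s: 4.05
tool_pos: [0.5503, 0.2614, 0.0703]
tool_rot: [151.3, 90.0, -145.3]
force: [0.1, -0.2, -5.9]
grip_width: 0.0492
```

```bash
python3 w.py w3 "[.551,.260,.03]" -n; python3 -c "
from cell import env
for i in range(6):
    env.read_camera('wrist');o=env.get_obs();print(o['force'],o['wrist_torque'])"
```

```text
4.05 [0.55026723 0.26137124 0.07026829] [ 151.33080741   89.97442745 -145.2980817 ] [ 0.12535036 -0.23003031 -5.94756156] 0.049151196125519776 [-35.4  20.1   9.1  99.4  -3.6  60.8  38.2]
plan [ 1.00670913 -0.03195668 -0.02203958]
[ 0.23694203 -0.3631409  -5.83429215] [ 0.03842652  0.0163723  -0.01649235]
[ 0.26594791 -0.54754825 -4.96542378] [ 0.06295829 -0.0484361  -0.02327427]
[ 0.44433867 -0.33608629 -5.46112039] [ 0.03941617 -0.05020127 -0.04779176]
[ 0.78591212  0.12880435 -5.52043398] [-0.00018683 -0.03237088  0.03116935]
[ 0.86613415 -0.08940741 -5.19627237] [ 0.00530854  0.0263232  -0.00296201]
[-0.09388712 -0.0384526  -5.91135519] [ 0.02454397  0.03672334 -0.03276121]
```

View pics/w3.png

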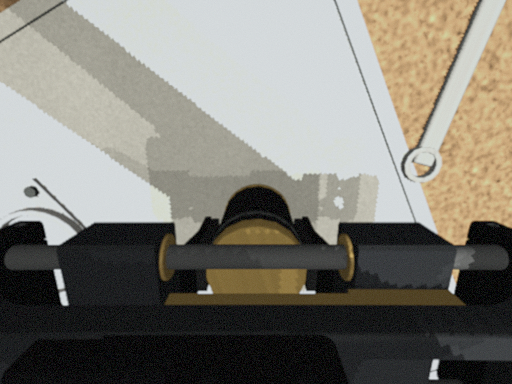

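Lifted weight reads about 5.5 N (~0.56 kg, against 1.6 N for an empty one), so this is the full canister. Next I carry it to the cup.

```bash
python3 -c "
from h import *
from cell import env
o=env.get_obs();print(o['tool_pos'],plan(o,[.506,.059,.07]))"
```

```text
[0.55043591 0.26143976 0.07058046] [ 0.01420194 -1.27544625 -5.02205136]
```

drive_tool(
  increments=[
    [[0,-0.05,-0.2],[0,0,0]],
    [[0,-0.1,-0.5],[0,0,0]],
    [[0,-0.2,-0.7],[0,0,0]],
    [[0,-0.2,-0.7],[0,0,0]],
    [[0,-0.2,-0.7],[0,0,0]],
    [[0,-0.2,-0.7],[0,0,0]],
    [[0,-0.2,-0.7],[0,0,0]],
    [[0,-0.1,-0.5],[0,0,0]],
    [[0,-0.03,-0.2],[0,0,0]],
    [[0,0,-0.1],[0,0,0]],
  ],
)

```text
time_s: 5.4
tool_pos: [0.5064, 0.0589, 0.0708]
tool_rot: [-20.1, 90.0, 43.2]
force: [0.6, 1.2, -6.0]
grip_width: 0.0488
```

```bash
python3 w.py w4 "[.506,.059,.037]" -n
python3 - <<'E'
from h import *
from cell import env
for n in ("top","scene"):
    c=env.read_camera(n);f=c["frame"].copy()
    cv2.imwrite(f"pics/{n}4.png",f[:,:,::-1])
E
```

```text
5.4 [0.50639843 0.05891397 0.07079238] [-20.08738954  89.96191841  43.19004973] [ 0.64686792  1.2332438  -5.97218725] 0.048814728430416926 [-23.6   9.   15.1 113.4  -2.8  57.9  56.1]
plan [ 0.84480537  0.010057   -0.00308532]
```

View pics/w4.png

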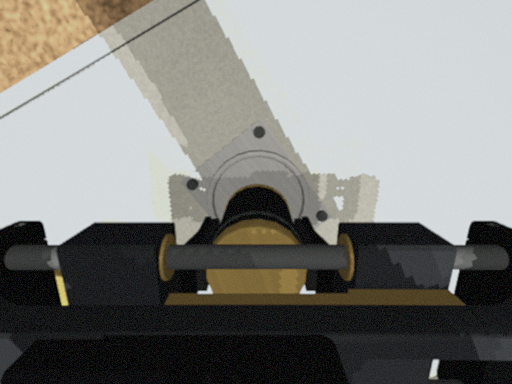

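View pics/scene4.png

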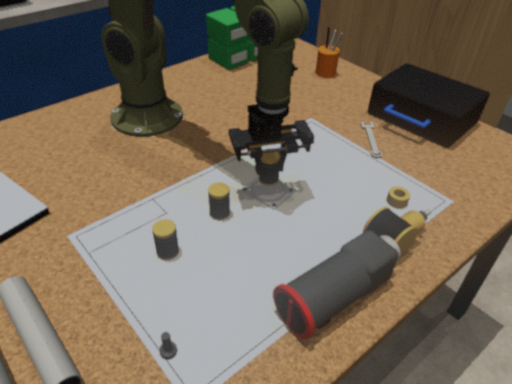

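Laterally the cup ring (columns 213–303) is centred under the can (column 258). I'll check the other direction by overlaying the predicted ring and the can's foot.

Run:
```python
from h import *
from cell import env
c=env.read_camera("wrist");f=c["frame"].copy();o=env.get_obs()
th=np.linspace(0,2*np.pi,90)
def dr(x,y,r,z,col):
    for q in proj(c,np.c_[x+r*np.cos(th),y+r*np.sin(th),0*th+z]): cv2.circle(f,tuple(int(round(v)) for v in q),0,col,-1)
dr(.505,.060,.045,.014,(255,0,0)); dr(.505,.060,.040,.014,(255,0,255))
x,y,_=o["tool_pos"]; zb=o["tool_pos"][2]-.031
dr(x,y,.025,zb,(0,255,0));dr(x,y,.025,zb+.08,(0,0,255))
cv2.imwrite("pics/w5.png",cv2.resize(f[110:320,150:370],None,fx=2.7,fy=2.7)[:,:,::-1])
```

```text
(no output)
```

View pics/w5.png

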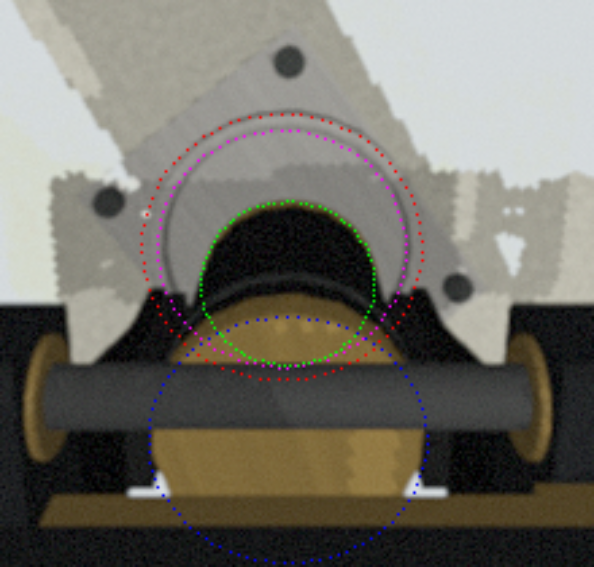

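drive_tool(
  increments=[
    [[0.2,0,0],[0,0,0]],
    [[0.2,0,0],[0,0,0]],
    [[0.15,0,0],[0,0,0]],
    [[0.1,0,0],[0,0,0]],
    [[0.05,0,0],[0,0,0]],
    [[0.05,0,0],[0,0,0]],
    [[0.04,0,0],[0,0,0]],
    [[0,0,0],[0,0,0]],
    [[0,0,0],[0,0,0]],
  ],
)

```text
time_s: 6.5
tool_pos: [0.5067, 0.0597, 0.0391]
tool_rot: [-41.8, 90.0, 21.6]
force: [0.0, 0.3, -5.5]
grip_width: 0.0491
```

drive_tool(
  increments=[
    [[0.03,0,0],[0,0,0]],
    [[0.02,0,0],[0,0,0]],
    [[0,0,0],[0,0,0]],
    [[0,0,0],[0,0,0]],
  ],
)

```text
time_s: 6.9
tool_pos: [0.5065, 0.0597, 0.037]
tool_rot: [-8.9, 90.0, 54.4]
force: [0.8, -0.3, -5.6]
grip_width: 0.0492
```

drive_tool(
  increments=[
    [[0.02,0,0],[0,0,0]],
    [[0.02,0,0],[0,0,0]],
    [[0,0,0],[0,0,0]],
    [[0,0,0],[0,0,0]],
  ],
)

```text
time_s: 7.3
tool_pos: [0.5069, 0.0598, 0.0367]
tool_rot: [-23.9, 90.0, 39.5]
force: [-3.7, -0.1, 5.8]
grip_width: 0.049
```

Contact at TCP 36.7 mm, which is where the cup floor should be. Releasing now.

drive_tool(
  increments=[
    [[0,0,0],[0,0,0]],
    [[0,0,0],[0,0,0]],
    [[0,0,0],[0,0,0]],
    [[0,0,0],[0,0,0]],
    [[0,0,0],[0,0,0]],
    [[0,0,0],[0,0,0]],
    [[0,0,0],[0,0,0]],
  ],
  hand=1,
)

```text
time_s: 8.0
tool_pos: [0.5066, 0.0597, 0.0353]
tool_rot: [-38.7, 90.0, 24.7]
force: [0.0, 0.5, 0.6]
grip_width: 0.0862
```

```bash
python3 w.py w6 "[.506,.059,.037]" -n
```

```text
8.0 [0.50655016 0.05971993 0.03532151] [-38.65666178  89.99741647  24.71231117] [0.04467114 0.47150654 0.64231989] 0.08622563360912064 [-23.4  11.8  14.9 114.9  -3.8  53.7  56.9]
plan [-0.04196318  0.00422619 -0.02225254]
```

View pics/w6.png

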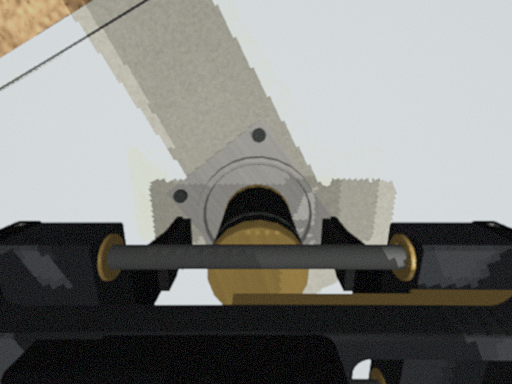

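The can stands in the cup and the jaws are open clear of it. Retreating straight up, then aside.

drive_tool(
  increments=[
    [[-0.2,0,0],[0,0,0]],
    [[-0.4,0,0],[0,0,0]],
    [[-0.6,0,0],[0,0,0]],
    [[-0.8,0,0],[0,0,0]],
    [[-0.8,0,0],[0,0,0]],
    [[-0.8,0,0],[0,0,0]],
    [[-0.6,0,0],[0,0,0]],
    [[-0.3,0,0],[0,0,0]],
  ],
)

```text
time_s: 8.85
tool_pos: [0.5077, 0.0598, 0.2185]
tool_rot: [-47.3, 89.7, 16.1]
force: [-0.1, 0.2, -0.6]
grip_width: 0.0872
```

drive_tool(
  increments=[
    [[0,0,0.5],[0,0,0]],
    [[0,0,0.8],[0,0,0]],
    [[0,0,0.8],[0,0,0]],
    [[0,0,0.8],[0,0,0]],
    [[0,0,0.8],[0,0,0]],
    [[0,0,0.8],[0,0,0]],
    [[0,0,0.8],[0,0,0]],
    [[0,0,0.4],[0,0,0]],
    [[0,0,0],[0,0,0]],
    [[0,0,0],[0,0,0]],
  ],
)

```text
time_s: 9.85
tool_pos: [0.608, 0.2636, 0.2135]
tool_rot: [149.5, 89.8, -147.1]
force: [-0.0, -0.6, 0.1]
grip_width: 0.0871
```

Run:
```python
from h import *
from cell import env
print(env.get_obs()["force"],env.get_obs()["time_s"])
for n in ("top","scene"):
    c=env.read_camera(n)
    cv2.imwrite(f"pics/{n}7.png",c["frame"][:,:,::-1])
    if n=="top":
        for s,ce in lids(c): print(s,ce,ray(c,*ce,.08).round(4),ray(c,*ce,.086).round(4))
```

```text
[-0.01027513 -0.58122002  0.12764404] 9.85
[175, 61, 19, 14, 198] [183.93939394  66.71717172] [0.8234 0.1907 0.08  ] [0.8204 0.1894 0.086 ]
[135, 97, 21, 16, 156] [144.79487179 103.66025641] [0.7208 0.2727 0.08  ] [0.7184 0.2709 0.086 ]
[215, 189, 21, 21, 344] [225.23255814 199.50290698] [0.5049 0.0605 0.08  ] [0.5038 0.06   0.086 ]
[350, 196, 22, 21, 355] [360.37183099 206.08732394] [ 0.514  -0.2465  0.08  ] [ 0.5129 -0.2451  0.086 ]
[278, 201, 21, 21, 348] [287.90229885 211.27011494] [ 0.4891 -0.0835  0.08  ] [ 0.4881 -0.0832  0.086 ]
```

View pics/top7.png

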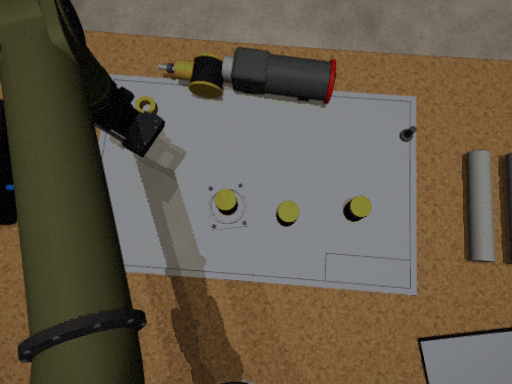

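View pics/scene7.png

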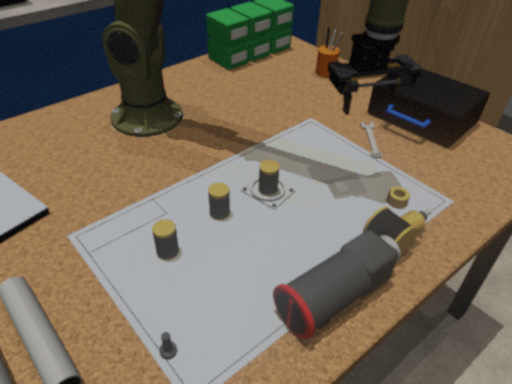

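The full can stands upright in the cup: its lid at (225,199) in the top view is at (0.504, 0.060), against the cup's (0.504, 0.061). The other two are still at (288,211) and (360,206), as at the start.

```bash
python3 -c "
from cell import env
print(env.sign_off())"
```

```text
the job is handed in; nothing more can be done
None
```

The full canister is standing upright in the aluminium cup, and I handed the job in at about 10 s of the 72 s allowed.

- **Which one is full:** I lifted the canister at about (0.55, 0.26). It pulled about 5.0–6.0 N on the wrist, roughly 0.56 kg, where an empty one would give about 1.6 N. As that settled it, I did not lift or touch the other two.
- **Placing:** I lowered it until it touched the cup floor, with the tool at the expected height, then opened the fingers and moved the arm clear. In the last top view its lid centre is within about 1 mm of the cup's axis.
- **The empty ones:** both are upright, with measured positions unchanged to under 1 mm.

**Checks that disagreed:**
- The scene and top cameras placed the canister lids about 7–8 mm apart, so I worked from the average and confirmed it with the wrist camera.
- In the wrist view during the carry, the lid did not match its predicted outline, though the can's foot and the cup ring did. I did not find out why.

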